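Set the specimen clamp with the gauge blade

TASK

Set the microscope's specimen clamp with the thicker of the two gauge blades: take that blade from the stand, push it upright and fully home into the slot beside the clamp's fixed jaw, let go of it, and slide the moving jaw by its knob until it closes on the blade. Then draw the blade out, leaving the jaw where the blade set it, and put the blade back upright and fully home in the free slot of the stand. Leave the thin blade and the glassware alone.

Things in the scene. Friction and masses are not known exactly. Their poses are not given: they have to be found in the camera images.
- thick_gauge: the thicker gauge blade: a plain flat aluminium bar 50 mm wide (x) by 14 mm thick (y) by 120 mm tall (z), 0.22 kg, with a thin dark line round it 62 mm above its foot; it starts upright in one of the stand's slots. Origin: centre of its foot. Grip it across its thickness near the top. Home in the clamp, its top stands 59 mm above the jaws; home in the stand, 90 mm above the stand
- thin_gauge: the thinner gauge blade, not to be used: same shape but 8 mm thick, upright in the stand's other slot. Origin: centre of its foot
- clamp: the specimen clamp, fixed to the bench: a grey painted base block 100 mm (x) by 240 mm (y) by 30 mm high. Origin: centre of its underside. Its fixed aluminium jaw (80 mm in x, 30 mm thick, its top 66 mm above the bench) is at the -y end, its face at y = -70 mm looking to +y. The moving jaw slides on the base from the +y side. z up
- clamp_slot (a point): centre of the floor of the clamp's slot, where the blade's foot must rest: 60 mm to the -y side of the clamp's origin, 5 mm above the bench; axes as the clamp. The slot is 56 mm long (x), 20 mm wide (y), 25 mm deep from the base's top, with a 2 mm chamfer; its -y side is flush with the fixed jaw's face
- jaw (a joint): travel of the moving jaw in m, growing as it closes (towards the clamp's -y): the gap between the jaws is 0.065 minus this value, so it reads 0.051 when the jaw holds the thick blade against the fixed jaw. It stays where it is left; about 4 N moves it
- jaw_knob (a point): grip point of the moving jaw's upright round black knob, 24 mm in diameter, 45 mm tall; this point is 14 mm below its top and 80 mm behind the jaw's face. The jaw's face block is 80 mm wide (x), 25 mm thick, as high as the fixed jaw; behind it a 60 mm wide slide plate carries the knob, its top 45 mm below the knob's top. Axes as the clamp
- stand: the gauge stand, fixed to the bench: a grey plastic block 100 mm (x) by 140 mm (y) by 36 mm high with two equal slots 72 mm apart along its y; each slot is 56 mm long (x), 19 mm wide (y) and 30 mm deep from the top, with a 2 mm chamfer. Origin: centre of its underside
- stand_slot_a (a point): centre of the floor of one slot of the stand, 36 mm to the +y side of its origin and 6 mm above the bench; axes as the stand
- stand_slot_b (a point): centre of the floor of the stand's other slot, 36 mm to the -y side of its origin; axes as the stand
- dish: clear petri dish with seeds, 90 mm across, 16 mm high. Origin: centre of its underside. Leave alone
- bottle: amber bottle, 54 mm across, 120 mm tall. Origin: centre of its underside. Leave alone
- beaker: glass beaker, 70 mm across, 95 mm tall. Origin: centre of its underside. Leave alone
There are look-alikes about, which are no part of the job. Leave any red look-alike of the thick_gauge alone.

How it is judged:
By the outcome, as a careful person would: the job done as asked, in the order asked, and still so for the second after the job is handed in, with the robot touching nothing.
It also fails if it takes over 70 s, if anything falls off the work surface, if the arm or the gripper's body presses on something with over 40 N, if the wrist force passes 120 N, or if a joint passes its speed limit or range.

ROBOT

A 6-joint arm with a two-finger parallel gripper is mounted at the origin on the work surface. World frame = base frame: x ahead of the robot, y to its left, z up, the work surface at z = 0. Lengths are in mm, angles in rad, forces in N, time in s.
With the tool pointing down it reaches from about 300 to 775 mm from the base axis. Payload 14.6 kg.
Tool frame: the origin (TCP) lies at the very end of the fingers, on their centre line; the grasp point (between the pads) lies 19 mm behind it (manip.grip_point_offset is the distance from the TCP to the grasp point, in mm); z points along the fingers, y is the line along which they close (so a half turn about z gives the same grasp; the last joint's range is limited). The gripper opens to 94 mm and grips with 3 to 60 N. Pads are 16 mm wide; open, the fingers measure 119 mm over their backs; the gripper's body (75 mm by 177 mm) begins 78 mm behind the grasp point.
Start: joints at [1.131, 0.3, 1.521, -0, 1.321, -0.067], TCP at [200.32, 512.212, 205.446] pointing down, gripper open.
Joint ranges: [-3.03, 3.03], [-0.79, 2.21], [0.23, 2.52], [-1.04, 4.18], [0, 3.07], [-2.55, 2.55]. Speed limits (rad/s): [2.22, 2.22, 2.57, 3.14, 3.14, 3.14].

INTERFACE

Orientations are given as [roll, pitch, yaw] about the fixed x, y, z axes, in that order (R = Rz(yaw) Ry(pitch) Rx(roll)).
In Python, from cell import telemetry, eyes, manip gives the robot as it stands.
- The arm moves only by the tool play_rows, never from a script. Its arguments are lists of equal length, an entry for each row: "translation": the shift along the world's x, y, z in m, a list of three; "yaw": the turn about the world's z in rad. A call has 1 to 12 rows; each row is the pose to reach, as a shift and turn from the pose commanded when the call began; what a row does not reach only later rows make up. A row lasts 1/8 s, in which the tool goes at most 62.5 mm and 10.7 degrees, less where a joint would pass 70% of its speed; a pose out of reach is approached as far as the arm can. A call with a gripper value outside its range is refused whole. "hand" is the opening, from 0 (shut) to 1 (fully open), set as the call begins (left out, the last holds). The fingers move at their own pace and stop on an object; "force" is the grip in N (left out, the last holds). Time passes only in rows, so rows that repeat a pose let the fingers close. It gives the time, the measured TCP pose, the force, the opening and the grip force at its end, in the units of the state.
- telemetry.read_state(): the state, without advancing time (a new reading comes with each control period).
- eyes.camera(name): name is "side" or "top"; returns a dict with "pixels" (400x640x3 uint8, red, green, blue), "fx", "fy", "cx", "cy" (pixels), "dist_coeffs" ([k1, k2, p1, p2, k3] as OpenCV has them; the pictures are not rectified), "cam_to_world" (4x4, takes a point from camera to world coordinates). Camera axes: x right, y up, looking along -z (the intrinsics and any distortion apply to the point x, -y, -z); pixel columns grow to the right and rows downward; lengths in mm; the calibration is good to about 2 mm. A picture is of the moment at which its call begins. There is no depth.
- manip.sign_off(): hands the job in; it is judged then, once.
The state is a dict: "clock": time; "joints": joint angles; "qd": joint speeds; "effort": joint torques, N m; "eef_pos": TCP position; "eef_rot": TCP orientation; "wrist_force": force on the tool from outside, world axes, zero at the start; "moment": the same for the moment, N m; "finger_gap": finger opening in mm; "finger_force": force on a finger pad.
Only numpy, scipy, OpenCV 4.12 (cv2) and the standard library are available. Lean on these libraries where they do the work, as an engineer would, in place of code of your own. Each camera call takes 0.05 s, during which the arm holds its last target. There are 200 camera calls.

## Working session

There is one attempt and no reset: what is moved stays moved. The work goes in short steps, Python scripts to look and compute and a tool call to move; the robot and the scene stay as the last step left them, time stands still between calls to the robot, and variables do not carry over. Pictures are saved under pics/ and viewed, at most 13 in all, crops included, and the job is handed in when it is done.

Besides the shell and the picture viewer there is one more tool, called after ">>>" by a JSON object that holds its "op" and its "data", one argument or row to a line. play_rows: Moves the arm, as the interface text tells. Its arguments: {"type":"object","properties":{"translation":{"type":"array","items":{"type":"array","items":{"type":"number"}}},"yaw":{"type":"array","items":{"type":"number"}},"hand":{"type":"number"},"force":{"type":"number"}},"required":["translation","yaw"]}

```bash
ls; mkdir -p pics; cat > h.py <<'E'
import numpy as np, cv2
from cell import telemetry, eyes, manip
def cam(n):
    c=eyes.camera(n); c['img']=cv2.cvtColor(np.asarray(c['pixels']),cv2.COLOR_RGB2BGR)
    c['K']=np.array([[c['fx'],0,c['cx']],[0,c['fy'],c['cy']],[0,0,1.]]); c['T']=np.array(c['cam_to_world']); c['d']=np.array(c['dist_coeffs'],float); return c
def ray(c,uv):
    p=cv2.undistortPoints(np.array([[uv]],float),c['K'],c['d'])[0,0]
    return c['T'][:3,3], c['T'][:3,:3]@np.array([p[0],-p[1],-1])
def onz(c,uv,z):
    o,d=ray(c,uv); return o+d*(z-o[2])/d[2]
def proj(c,P):
    q=(np.atleast_2d(P)-c['T'][:3,3])@c['T'][:3,:3]; q=q*[1,-1,-1]
    return cv2.projectPoints(q,np.zeros(3),np.zeros(3),c['K'],c['d'])[0][:,0]
E
python3 - <<'E'
from h import *
for n in('top','side'):
    c=cam(n); cv2.imwrite(f'pics/{n}0.png',c['img']); print(n,c['fx'],c['T'].round(3).tolist(),c['d'])
print(telemetry.read_state(), manip.grip_point_offset)
E
```

```text
pics
top 372.70436036114006 [[-0.016, 0.981, -0.195, 432.832], [-1.0, -0.012, 0.02, -28.147], [0.017, 0.195, 0.981, 970.549], [0.0, 0.0, 0.0, 1.0]] [-0.06115335  0.          0.          0.          0.        ]
side 414.4311694202889 [[0.884, 0.309, -0.35, 301.431], [-0.466, 0.616, -0.635, -662.777], [0.019, 0.725, 0.689, 763.225], [0.0, 0.0, 0.0, 1.0]] [0.03446085 0.         0.         0.         0.        ]
{'clock': 0.1, 'joints': array([ 1.13137266e+00,  3.00386621e-01,  1.52148875e+00, -1.52855494e-06,
        1.32070660e+00, -6.66139183e-02]), 'qd': array([ 0.00066297, -0.00114719, -0.00056316, -0.000382  ,  0.00043178,
        0.00206665]), 'effort': array([-7.93177260e-04, -5.32644510e+01, -3.53286624e+01,  7.09374086e-02,
        2.34804559e-02,  7.41341069e-06]), 'eef_pos': array([200.24288208, 512.01130981, 204.97173141]), 'eef_rot': array([-3.14060544e+00, -6.43759179e-05,  2.76878325e+00]), 'wrist_force': array([0.52239206, 0.25964324, 0.83837436]), 'moment': array([ 0.01659448, -0.01279112,  0.00041009]), 'finger_force': 0.0, 'finger_gap': 94.12575303473045} 18.8
```

View pics/top0.png

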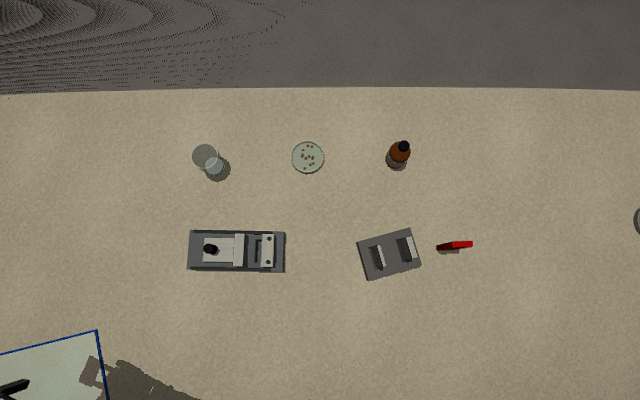

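View pics/side0.png

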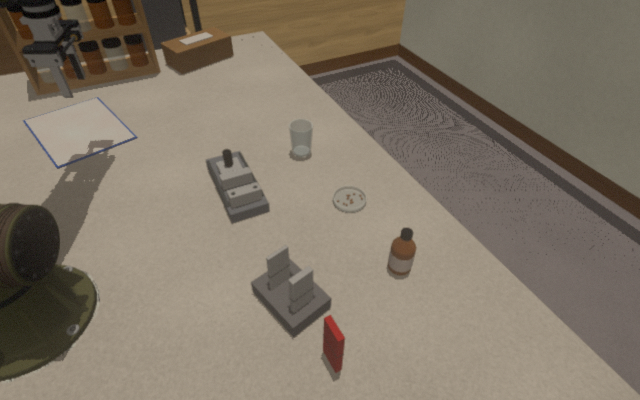

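Top view: the clamp is at about (236,251) with its knob at (211,249), and the stand is at (390,253). There are three things that could be taken for the thick gauge: the left stand blade (378,257), the right stand blade (408,247), and the red look-alike (455,245), which I'll leave alone. I'll zoom in to see which stand blade is thicker.

```bash
python3 - <<'E'
from h import *
t=cam('top')['img'][222:287,350:425]; s=cam('side')['img'][240:335,245:335]
t=cv2.resize(t,None,fx=5.3,fy=5.3,interpolation=cv2.INTER_CUBIC); s=cv2.resize(s,None,fx=4.2,fy=4.2,interpolation=cv2.INTER_CUBIC)
o=np.zeros((400,800,3),np.uint8); o[:t.shape[0],:t.shape[1]]=t; o[:s.shape[0],410:410+s.shape[1]]=s
cv2.imwrite('pics/crop1.png',o)
t=cam('top')['img'][222:282,180:295]
cv2.imwrite('pics/crop2.png',cv2.resize(t,None,fx=6.9,fy=6.9,interpolation=cv2.INTER_CUBIC))
E
```

```text
(no output)
```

View pics/crop1.png

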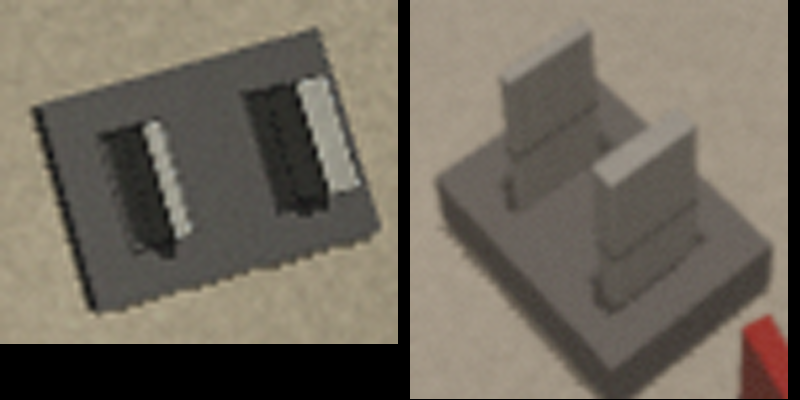

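View pics/crop2.png

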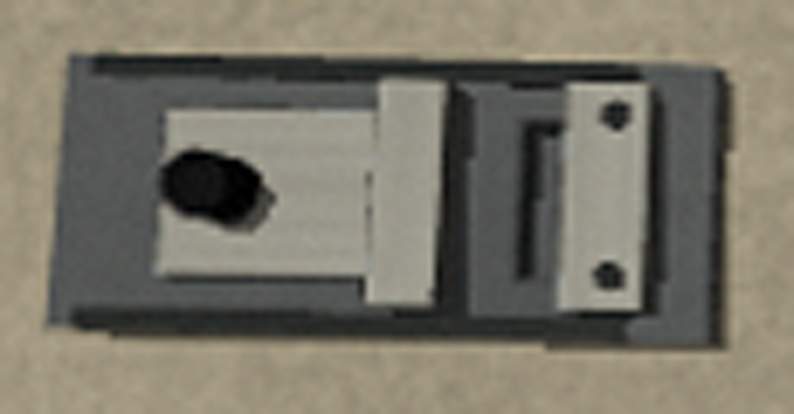

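The right-hand blade, at about (411,247), is clearly wider across its top, so it's the thick gauge. It sits in the -y slot of the stand. Next I'll measure the blade tops (z=126), the stand top (z=36), the fixed jaw and moving jaw (z=66), and the knob.

```bash
cat > m.py <<'E'
from h import *
def rect(c,mask,z,roi,seed,name,show=True):
    x0,y0,x1,y1=roi; m=np.zeros(mask.shape,np.uint8); m[y0:y1,x0:x1]=mask[y0:y1,x0:x1]
    n,l=cv2.connectedComponents(m,connectivity=4); k=l[seed[1],seed[0]]
    if k==0: print(name,'seed off',c['img'][seed[1],seed[0]]); return
    v,u=np.nonzero(l==k)
    # pixel corners for full extent
    uv=np.concatenate([np.stack([u+a,v+b],1) for a in(-.5,.5) for b in(-.5,.5)]).astype(float)
    p=cv2.undistortPoints(uv[:,None],c['K'],c['d'])[:,0]
    d=np.c_[p[:,0],-p[:,1],-np.ones(len(p))]@c['T'][:3,:3].T; o=c['T'][:3,3]
    P=(o+d*((z-o[2])/d[:,2])[:,None])[:,:2]
    r=cv2.minAreaRect(P.astype(np.float32)); A=np.cov(P.T); w,V=np.linalg.eigh(A)
    print(name,'n',len(u),'ctr',np.round(r[0],1),'size',np.round(r[1],1),'ang',round(r[2],1),'mean',P.mean(0).round(1),'pca sizes',np.sqrt(12*w).round(1),'ang',np.degrees(np.arctan2(V[1,1],V[0,1])).round(1))
E
python3 - <<'E'
from m import *
c=cam('top'); g=c['img'].max(2); 
bright=(g>135).astype(np.uint8)
print(c['img'][247,411],c['img'][258,381],c['img'][250,393],c['img'][250,268],c['img'][249,239],c['img'][245,225])
sat=c['img'].astype(int); br=((sat[...,2]-sat[...,0])<28)&(g>125)
br=br.astype(np.uint8)
rect(c,br,126,(395,230,422,262),(412,247),'thick')
rect(c,br,126,(370,240,390,275),(380,255),'thin')
grey=((sat[...,2]-sat[...,0])<28).astype(np.uint8)
rect(c,grey,36,(350,222,425,287),(393,250),'stand')
rect(c,br,66,(260,232,276,270),(267,250),'fixedjaw')
rect(c,br,66,(232,232,246,268),(239,250),'movjaw')
rect(c,(g<45).astype(np.uint8),91,(200,240,222,258),(210,248),'knob')
for n,uv,z in [('st',(356.6,242.2),36),('st',(410,227.7),36),('st',(421.7,265.4),36),('st',(367.9,280.9),36),('cl',(190.2,230),30),('cl',(284.3,231.7),30),('cl',(284,271.6),30),('cl',(187,269),30),('knobtop',(206.8,248.5),91)]:
    print(n,onz(c,uv,z).round(1))
E
```

```text
[141 153 155] [133 145 144] [78 84 86] [146 157 161] [139 152 153] [142 154 158]
thick n 117 ctr [ 488.5 -237.9] size [50.8 15.4] ang 14.4 mean [ 488.4 -237.9] pca sizes [13.2 48.6] ang -165.1
thin n 63 ctr [ 470.8 -167.8] size [50.8  9.2] ang 14.5 mean [ 470.7 -167.8] pca sizes [ 7.7 49.1] ang -165.7
stand n 2410 ctr [ 478.1 -201.4] size [106.9 149.7] ang 14.3 mean [ 477.9 -201.1] pca sizes [103.2 146. ] ang 103.7
fixedjaw n 343 ctr [490.5  97.2] size [29.9 79.7] ang 88.2 mean [489.9  97.5] pca sizes [29.  77.8] ang 178.0
movjaw n 346 ctr [492.4 168.5] size [77.5 29.2] ang 1.4 mean [492.6 168.5] pca sizes [27.1 74.6] ang 178.8
knob n 113 ctr [493.6 227.9] size [35.6 23.5] ang 73.9 mean [493.3 227.3] pca sizes [20.  31.1] ang 74.3
st [ 508.4 -122.6   36. ]
st [ 542.9 -259.6   36. ]
st [ 447.9 -283.8   36. ]
st [ 412.7 -147.6   36. ]
cl [545.  298.2  30. ]
cl [538.   59.1  30. ]
cl [438.6  59.4  30. ]
cl [447.4 301.5  30. ]
knobtop [493.6 235.5  91. ]
```

```bash
python3 - <<'E'
from m import *
c=cam('side'); print(proj(c,[[488.4,-237.9,126],[490.2,97.3,66],[492.5,168.5,66],[493.6,235.5,91],[491,122.3,30]]).round(1))
s=c['img']; cv2.imwrite('pics/side2.png',np.hstack([cv2.resize(s[140:225,200:275],None,fx=5.3,fy=5.3,interpolation=cv2.INTER_CUBIC),cv2.resize(s[265:350,283:353],None,fx=5.3,fy=5.3,interpolation=cv2.INTER_CUBIC)]))
E
```

```text
[[300.2 274.2]
 [243.3 189.4]
 [234.7 172.6]
 [225.5 150.6]
 [241.9 193.8]]
```

View pics/side2.png

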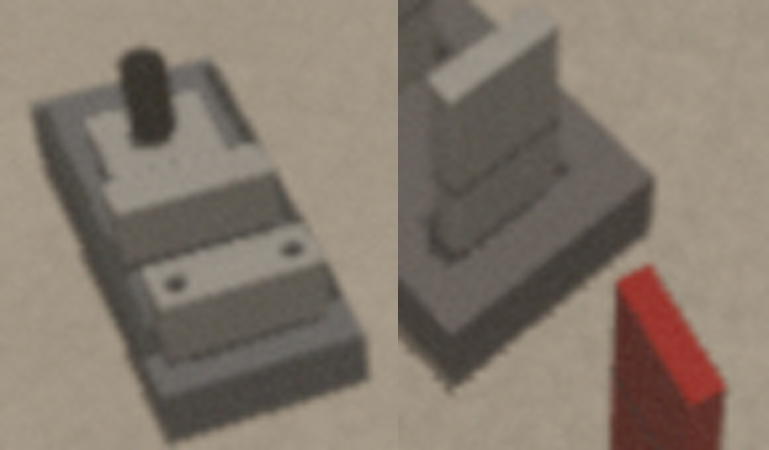

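Side view: the blade top is at about (301,275), the fixed jaw top at (244,190) and the knob top at (227,151). All three are within about 1 px of where the top-view points project, so the positions hold. Moving to above the thick blade.

>>> {"op": "play_rows", "data": {
  "translation": [
    [0.288,-0.75,0],
    [0.288,-0.75,0],
    [0.288,-0.75,0],
    [0.288,-0.75,0],
    [0.288,-0.75,0],
    [0.288,-0.75,0],
    [0.288,-0.75,0],
    [0.288,-0.75,0],
    [0.288,-0.75,0],
    [0.288,-0.75,0],
    [0.288,-0.75,0],
    [0.288,-0.75,0]
  ],
  "yaw": [-2.519,-2.519,-2.519,-2.519,-2.519,-2.519,-2.519,-2.519,-2.519,-2.519,-2.519,-2.519],
  "hand": 0.6
}}

```text
clock: 1.85
eef_pos: [469.6, -190.1, 205.6]
eef_rot: [3.141, -0.0, 0.512]
wrist_force: [0.0, 1.6, 0.2]
finger_gap: 56.8
finger_force: 0.0
```

>>> {"op": "play_rows", "data": {
  "translation": [
    [0.0186,-0.0478,0],
    [0.0186,-0.0478,-0.03],
    [0.0186,-0.0478,-0.04],
    [0.0186,-0.0478,-0.04],
    [0.0186,-0.0478,-0.04],
    [0.0186,-0.0478,-0.04]
  ],
  "yaw": [-0.1,-0.262,-0.262,-0.262,-0.262,-0.262]
}}

```text
clock: 2.6
eef_pos: [488.1, -235.6, 166.4]
eef_rot: [3.141, -0.001, 0.258]
wrist_force: [0.3, 0.5, -0.6]
finger_gap: 56.6
finger_force: 0.0
```

>>> {"op": "play_rows", "data": {
  "translation": [
    [0,-0.002,-0.02],
    [0,-0.002,-0.05],
    [0,-0.002,-0.074],
    [0,-0.002,-0.074],
    [0,-0.002,-0.074]
  ],
  "yaw": [-0.007,-0.007,-0.007,-0.007,-0.007]
}}

```text
clock: 3.22
eef_pos: [488.3, -238.0, 92.8]
eef_rot: [3.14, -0.001, 0.25]
wrist_force: [-0.1, 0.3, -0.3]
finger_gap: 56.3
finger_force: 0.0
```

```bash
python3 - <<'E'
from m import *
s=telemetry.read_state(); print(s['eef_pos'],s['eef_rot'])
a=cam('side')['img'][220:330,240:350]; 
cv2.imwrite('pics/g1.png',cv2.resize(a,None,fx=5,fy=5,interpolation=cv2.INTER_CUBIC))
E
```

```text
[ 488.3426224  -237.95133408   92.7687889 ] [ 3.14044364e+00 -1.19070322e-03  2.50254995e-01]
```

View pics/g1.png

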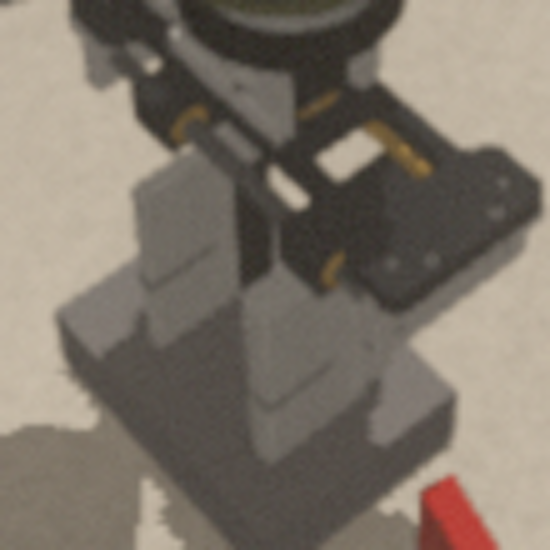

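The fingers straddle the thick blade, with the far one at about (262,230) and the near one at (310,240) in the crop. Closing now.

>>> {"op": "play_rows", "data": {
  "translation": [
    [0,0,0],
    [0,0,0],
    [0,0,0],
    [0,0,0],
    [0,0,0],
    [0,0,0]
  ],
  "yaw": [0,0,0,0,0,0],
  "hand": 0,
  "force": 35
}}

```text
clock: 4.03
eef_pos: [487.8, -237.8, 91.4]
eef_rot: [3.142, -0.0, 0.25]
wrist_force: [-0.1, -0.3, 0.2]
finger_gap: 13.9
finger_force: 35.0
```

>>> {"op": "play_rows", "data": {
  "translation": [
    [0,0,0.02],
    [0,0,0.05],
    [0,0,0.1],
    [0,0,0.14],
    [0,0,0.14],
    [0,0,0.14]
  ],
  "yaw": [0,0,0,0,0,0]
}}

```text
clock: 4.78
eef_pos: [487.4, -237.5, 230.1]
eef_rot: [-3.14, 0.001, 0.25]
wrist_force: [-0.1, 0.6, -3.3]
finger_gap: 13.7
finger_force: 35.0
```

>>> {"op": "play_rows", "data": {
  "translation": [
    [0.003,0.03,0],
    [0.003,0.08,0],
    [0.003,0.13,0],
    [0.003,0.18,0],
    [0.003,0.23,0],
    [0.003,0.28,0],
    [0.003,0.32,0],
    [0.003,0.35,0],
    [0.003,0.36,0],
    [0.003,0.36,0],
    [0.003,0.36,0],
    [0.003,0.36,0]
  ],
  "yaw": [-0.04,-0.08,-0.12,-0.16,-0.2,-0.24,-0.281,-0.281,-0.281,-0.281,-0.281,-0.281]
}}

```text
clock: 6.28
eef_pos: [490.9, 121.5, 231.4]
eef_rot: [3.142, 0.0, -0.032]
wrist_force: [0.4, -0.3, -1.5]
finger_gap: 13.5
finger_force: 35.0
```

```bash
python3 - <<'E'
from m import *
s=telemetry.read_state(); print(s['eef_pos'],s['eef_rot'],s['finger_gap'],s['wrist_force'])
c=cam('side');cv2.imwrite('pics/g2.png',cv2.resize(c['img'][70:250,150:340],None,fx=3.3,fy=3.3,interpolation=cv2.INTER_CUBIC))
p=s['eef_pos']; print(proj(c,[[p[0],p[1],p[2]-86]]))
E
```

```text
[490.85201781 121.46716678 231.35709146] [ 3.14150171e+00  1.25791838e-04 -3.22818422e-02] 13.517467287769431 [ 0.39237299 -0.26359668 -1.48274996]
[[236.17519147 158.61666945]]
```

View pics/g2.png

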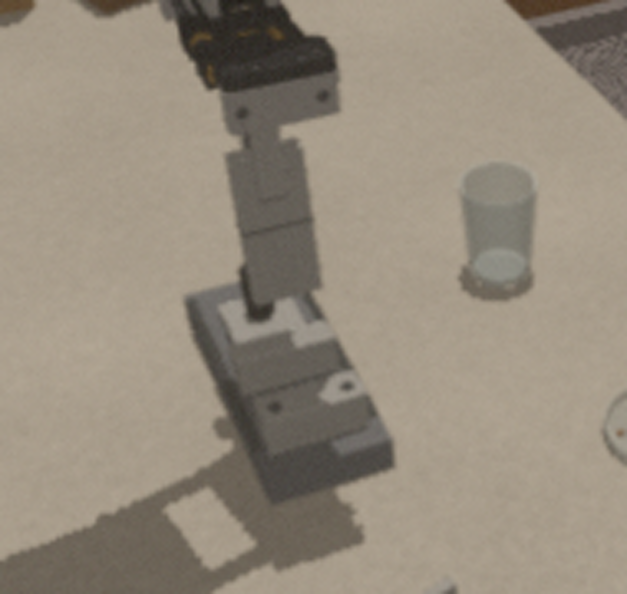

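Foot is where predicted, about (236,159). Lowering to just above the slot.

>>> {"op": "play_rows", "data": {
  "translation": [
    [0,0.0005,-0.03],
    [0,0.0005,-0.06],
    [0,0.0005,-0.085],
    [0,0.0005,-0.1],
    [0,0.0005,-0.108],
    [0,0.0005,-0.108],
    [0,0.0005,-0.108]
  ],
  "yaw": [0,0,0,0,0,0,0]
}}

```text
clock: 7.2
eef_pos: [491.2, 122.8, 124.2]
eef_rot: [-3.141, -0.001, -0.031]
wrist_force: [-0.7, -0.7, -3.0]
finger_gap: 14.1
finger_force: 35.0
```

>>> {"op": "play_rows", "data": {
  "translation": [
    [0,0,-0.003],
    [0,0,-0.006],
    [0,0,-0.009],
    [0,0,-0.012],
    [0,0,-0.012]
  ],
  "yaw": [0,0,0,0,0]
}}

```text
clock: 7.82
eef_pos: [490.7, 122.7, 111.2]
eef_rot: [3.141, 0.0, -0.031]
wrist_force: [0.1, -0.1, -2.6]
finger_gap: 13.5
finger_force: 35.0
```

>>> {"op": "play_rows", "data": {
  "translation": [
    [0,0,-0.004],
    [0,0,-0.008],
    [0,0,-0.012],
    [0,0,-0.015],
    [0,0,-0.018],
    [0,0,-0.0195],
    [0,0,-0.0205],
    [0,0,-0.0205]
  ],
  "yaw": [0,0,0,0,0,0,0,0]
}}

```text
clock: 8.82
eef_pos: [490.8, 122.8, 90.9]
eef_rot: [-3.142, 0.0, -0.031]
wrist_force: [-0.5, 0.0, -2.1]
finger_gap: 13.8
finger_force: 35.0
```

>>> {"op": "play_rows", "data": {
  "translation": [
    [0,-0.001,0],
    [0,-0.002,0],
    [0,-0.0025,0],
    [0,-0.0025,0]
  ],
  "yaw": [0,0,0,0]
}}

```text
clock: 9.32
eef_pos: [490.8, 120.2, 91.0]
eef_rot: [-3.142, -0.0, -0.031]
wrist_force: [-0.4, -0.4, -1.9]
finger_gap: 14.1
finger_force: 35.0
```

>>> {"op": "play_rows", "data": {
  "translation": [
    [0,-0.0005,0],
    [0,-0.001,0],
    [0,-0.001,0]
  ],
  "yaw": [0,0,0]
}}

```text
clock: 9.7
eef_pos: [490.8, 119.6, 91.0]
eef_rot: [-3.141, -0.0, -0.031]
wrist_force: [-0.4, 5.4, -1.8]
finger_gap: 14.0
finger_force: 35.0
```

Contact with the fixed jaw at y≈119.6, close to the expected 119.3. Next I'll press down to find the slot floor.

>>> {"op": "play_rows", "data": {
  "translation": [
    [0,0.0003,-0.0005],
    [0,0.0003,-0.001],
    [0,0.0003,-0.0015],
    [0,0.0003,-0.0015]
  ],
  "yaw": [0,0,0,0]
}}

```text
clock: 10.2
eef_pos: [491.1, 119.7, 90.4]
eef_rot: [-3.141, -0.001, -0.031]
wrist_force: [-2.8, 2.9, 11.3]
finger_gap: 13.8
finger_force: 35.0
```

The blade is on the slot floor at z = 90.4, as predicted. Releasing and moving to the knob.

>>> {"op": "play_rows", "data": {
  "translation": [
    [0,0,0.0005],
    [0,0,0.0005],
    [0,0,0.0005],
    [0,0,0.0005],
    [0,0,0.0005]
  ],
  "yaw": [0,0,0,0,0],
  "hand": 0.5
}}

```text
clock: 10.82
eef_pos: [490.7, 119.5, 89.9]
eef_rot: [3.141, 0.0, -0.031]
wrist_force: [0.4, 0.0, -0.2]
finger_gap: 47.1
finger_force: 0.0
```

>>> {"op": "play_rows", "data": {
  "translation": [
    [0,0,0.03],
    [0,0,0.06],
    [0.001,0.03,0.06],
    [0.002,0.08,0.06],
    [0.003,0.116,0.06],
    [0.003,0.116,0.03],
    [0.003,0.116,0.03],
    [0.003,0.116,0.03]
  ],
  "yaw": [0,0,0,0,0,0,0,0]
}}

```text
clock: 11.82
eef_pos: [494.2, 235.3, 120.9]
eef_rot: [-3.141, -0.001, -0.032]
wrist_force: [0.6, 0.1, -0.4]
finger_gap: 47.0
finger_force: 0.0
```

```bash
python3 - <<'E'
from m import *
s=telemetry.read_state(); print(s['eef_pos'],s['eef_rot'],s['finger_gap'],s['wrist_force'])
c=cam('side');a=c['img'][90:240,160:310]
cv2.imwrite('pics/g3.png',cv2.resize(a,None,fx=4,fy=4,interpolation=cv2.INTER_CUBIC))
print(proj(c,[[490.9,119.5,125]]))
E
```

```text
[494.17068905 235.33707601 120.85892475] [-3.14132718e+00 -6.80064431e-04 -3.17267335e-02] 46.96645552420056 [ 0.58336165  0.10754572 -0.37758556]
[[237.55086598 165.72701618]]
```

View pics/g3.png

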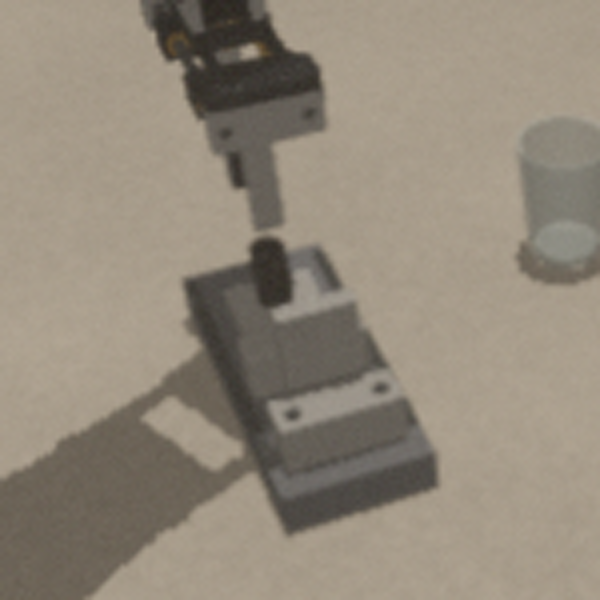

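The blade stands upright behind the fixed jaw, with its top at about (238,166) as predicted. The fingers are over the knob. Lowering to grip it.

>>> {"op": "play_rows", "data": {
  "translation": [
    [0,0.0005,-0.02],
    [0,0.0005,-0.04],
    [0,0.0005,-0.055],
    [0,0.0005,-0.061],
    [0,0.0005,-0.061]
  ],
  "yaw": [0,0,0,0,0]
}}

```text
clock: 12.5
eef_pos: [494.0, 236.0, 59.2]
eef_rot: [-3.142, -0.0, -0.031]
wrist_force: [0.6, -0.2, 0.1]
finger_gap: 46.9
finger_force: 0.0
```

>>> {"op": "play_rows", "data": {
  "translation": [
    [0,0,0],
    [0,0,0],
    [0,0,0],
    [0,0,0],
    [0,0,0]
  ],
  "yaw": [0,0,0,0,0],
  "hand": 0,
  "force": 20
}}

```text
clock: 13.12
eef_pos: [493.9, 236.0, 59.3]
eef_rot: [3.142, -0.0, -0.031]
wrist_force: [-0.0, -2.6, 5.2]
finger_gap: 23.6
finger_force: 20.0
```

>>> {"op": "play_rows", "data": {
  "translation": [
    [-0.0001,-0.003,0],
    [-0.0002,-0.007,0],
    [-0.0003,-0.011,0],
    [-0.0005,-0.015,0],
    [-0.0006,-0.019,0],
    [-0.0007,-0.022,0],
    [-0.0008,-0.025,0],
    [-0.0008,-0.026,0],
    [-0.0008,-0.026,0]
  ],
  "yaw": [0,0,0,0,0,0,0,0,0]
}}

```text
clock: 14.25
eef_pos: [493.2, 210.2, 59.3]
eef_rot: [-3.141, -0.001, -0.031]
wrist_force: [-0.1, 2.1, 6.5]
finger_gap: 23.8
finger_force: 20.0
```

>>> {"op": "play_rows", "data": {
  "translation": [
    [0,-0.0005,0],
    [0,-0.001,0],
    [-0.0001,-0.0015,0],
    [-0.0001,-0.002,0],
    [-0.0001,-0.002,0]
  ],
  "yaw": [0,0,0,0,0]
}}

```text
clock: 14.88
eef_pos: [493.1, 208.3, 59.3]
eef_rot: [-3.141, -0.001, -0.031]
wrist_force: [-0.8, 2.4, 6.0]
finger_gap: 23.8
finger_force: 20.0
```

>>> {"op": "play_rows", "data": {
  "translation": [
    [0,-0.0005,0],
    [0,-0.001,0],
    [0,-0.0015,0],
    [0,-0.0015,0]
  ],
  "yaw": [0,0,0,0]
}}

```text
clock: 15.38
eef_pos: [493.1, 206.8, 59.3]
eef_rot: [-3.141, -0.001, -0.031]
wrist_force: [-0.9, 3.4, 5.3]
finger_gap: 23.8
finger_force: 20.0
```

>>> {"op": "play_rows", "data": {
  "translation": [
    [0,-0.0005,0],
    [0,-0.001,0],
    [0,-0.001,0]
  ],
  "yaw": [0,0,0]
}}

```text
clock: 15.75
eef_pos: [493.1, 206.6, 59.3]
eef_rot: [-3.139, -0.001, -0.031]
wrist_force: [-1.2, 10.2, 5.5]
finger_gap: 23.7
finger_force: 20.0
```

Stopped at y = 206.6 with the force rising, close to the expected 206.5. A slightly firmer push to be sure it's closed.

>>> {"op": "play_rows", "data": {
  "translation": [
    [0,-0.0005,0],
    [0,-0.001,0],
    [0,-0.001,0]
  ],
  "yaw": [0,0,0]
}}

```text
clock: 16.12
eef_pos: [493.1, 206.6, 59.4]
eef_rot: [-3.138, -0.001, -0.031]
wrist_force: [-0.6, 18.7, 2.5]
finger_gap: 23.7
finger_force: 20.0
```

>>> {"op": "play_rows", "data": {
  "translation": [
    [0,0.0006,0],
    [0,0.0012,0],
    [0,0.0012,0]
  ],
  "yaw": [0,0,0]
}}

```text
clock: 16.5
eef_pos: [493.1, 206.6, 59.3]
eef_rot: [-3.14, -0.001, -0.031]
wrist_force: [-1.9, 8.4, 4.8]
finger_gap: 23.7
finger_force: 20.0
```

>>> {"op": "play_rows", "data": {
  "translation": [
    [0,0,0],
    [0,0,0],
    [0,0,0],
    [0,0,0]
  ],
  "yaw": [0,0,0,0],
  "hand": 0.45
}}

```text
clock: 17.0
eef_pos: [492.9, 205.6, 58.9]
eef_rot: [3.141, 0.0, -0.031]
wrist_force: [0.9, 0.7, -0.2]
finger_gap: 42.3
finger_force: 0.0
```

>>> {"op": "play_rows", "data": {
  "translation": [
    [0,0,0.03],
    [0,0,0.07],
    [0,0,0.1],
    [-0.001,-0.03,0.1],
    [-0.002,-0.07,0.1],
    [-0.002,-0.086,0.1],
    [-0.002,-0.086,0.1],
    [-0.002,-0.086,0.1]
  ],
  "yaw": [0,0,0,0,0,0,0,0]
}}

```text
clock: 18.0
eef_pos: [491.0, 120.6, 158.9]
eef_rot: [-3.141, -0.0, -0.031]
wrist_force: [-0.5, 0.2, 0.5]
finger_gap: 42.2
finger_force: 0.0
```

>>> {"op": "play_rows", "data": {
  "translation": [
    [0,0,-0.03],
    [0,0,-0.05],
    [0,0,-0.065],
    [0,0,-0.067],
    [0,0,-0.067],
    [0,0,-0.067]
  ],
  "yaw": [0,0,0,0,0,0]
}}

```text
clock: 18.75
eef_pos: [491.3, 119.9, 92.7]
eef_rot: [-3.141, -0.001, -0.031]
wrist_force: [-1.0, 0.8, -0.3]
finger_gap: 42.4
finger_force: 0.0
```

```bash
python3 - <<'E'
from m import *
s=telemetry.read_state(); print(s['eef_pos'],s['eef_rot'],s['finger_gap'],s['wrist_force'])
c=cam('top');a=c['img'][215:285,180:295]
g=c['img'].max(2); 
cv2.imwrite('pics/g4.png',np.vstack([cv2.resize(a,None,fx=4,fy=4,interpolation=cv2.INTER_CUBIC),cv2.resize(cam('side')['img'][140:215,200:315],None,fx=4,fy=4,interpolation=cv2.INTER_CUBIC)]))
E
```

```text
[491.25909157 119.89346814  92.66619694] [-3.14131110e+00 -1.19390728e-03 -3.11548271e-02] 42.35403323675773 [-1.03460381  0.81312722 -0.31020156]
```

View pics/g4.png

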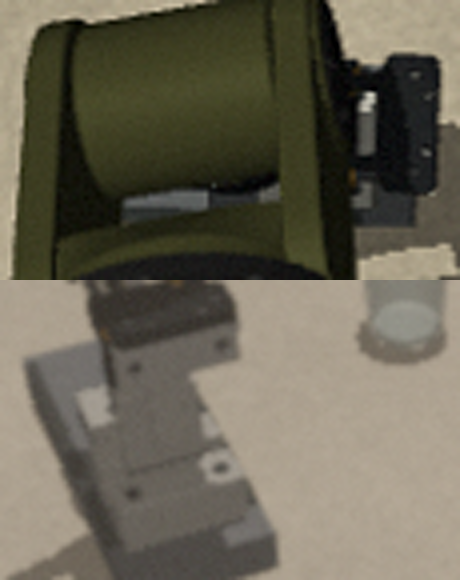

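The blade is still upright between the jaws and the fingers straddle it. I'll bias the gripper slightly towards the fixed jaw before closing gently, so the moving jaw isn't pushed back.

>>> {"op": "play_rows", "data": {
  "translation": [
    [-0.0003,-0.0006,-0.001],
    [-0.0003,-0.0006,-0.001],
    [-0.0003,-0.0006,-0.001]
  ],
  "yaw": [0,0,0]
}}

```text
clock: 19.23
eef_pos: [490.6, 119.1, 91.0]
eef_rot: [-3.142, -0.0, -0.031]
wrist_force: [-1.0, -0.3, 0.3]
finger_gap: 42.4
finger_force: 0.0
```

>>> {"op": "play_rows", "data": {
  "translation": [
    [0,0,0],
    [0,0,0],
    [0,0,0],
    [0,0,0],
    [0,0,0],
    [0,0,0]
  ],
  "yaw": [0,0,0,0,0,0],
  "hand": 0,
  "force": 14
}}

```text
clock: 19.98
eef_pos: [490.6, 119.5, 91.0]
eef_rot: [-3.141, -0.0, -0.031]
wrist_force: [0.3, 6.1, 0.7]
finger_gap: 13.8
finger_force: 14.0
```

The reaction force shows the blade pressed on the fixed jaw, not the moving one. Drawing it straight up.

>>> {"op": "play_rows", "data": {
  "translation": [
    [0,0,0.003],
    [0,0,0.008],
    [0,0,0.014],
    [0,0,0.02],
    [0,0,0.028],
    [0,0,0.036],
    [0,0,0.044],
    [0,0,0.052],
    [0,0,0.06],
    [0,0,0.068],
    [0,0,0.075],
    [0,0,0.075]
  ],
  "yaw": [0,0,0,0,0,0,0,0,0,0,0,0]
}}

```text
clock: 21.48
eef_pos: [490.9, 119.0, 166.6]
eef_rot: [3.141, -0.001, -0.031]
wrist_force: [0.7, -0.1, -1.4]
finger_gap: 13.8
finger_force: 14.0
```

>>> {"op": "play_rows", "data": {
  "translation": [
    [0,0,0.03],
    [0,0,0.065],
    [0,0,0.065],
    [0,0,0.065]
  ],
  "yaw": [0,0,0,0],
  "force": 35
}}

```text
clock: 21.98
eef_pos: [490.2, 119.0, 229.6]
eef_rot: [3.141, 0.002, -0.031]
wrist_force: [-1.2, 0.1, -2.3]
finger_gap: 13.8
finger_force: 35.0
```

>>> {"op": "play_rows", "data": {
  "translation": [
    [-0.003,-0.03,0],
    [-0.003,-0.08,0],
    [-0.003,-0.13,0],
    [-0.003,-0.18,0],
    [-0.003,-0.23,0],
    [-0.003,-0.28,0],
    [-0.003,-0.32,0],
    [-0.003,-0.35,0],
    [-0.003,-0.357,0],
    [-0.003,-0.357,0],
    [-0.003,-0.357,0],
    [-0.003,-0.357,0]
  ],
  "yaw": [0.04,0.08,0.12,0.16,0.2,0.24,0.281,0.281,0.281,0.281,0.281,0.281]
}}

```text
clock: 23.48
eef_pos: [487.7, -237.0, 231.0]
eef_rot: [3.142, -0.0, 0.251]
wrist_force: [0.1, -0.8, -1.6]
finger_gap: 14.1
finger_force: 35.0
```

```bash
python3 - <<'E'
from m import *
s=telemetry.read_state(); print(s['eef_pos'],s['eef_rot'],s['finger_gap'],s['wrist_force'])
c=cam('top'); sat=c['img'].astype(int); g=c['img'].max(2); br=(((sat[...,2]-sat[...,0])<28)&(g>125)).astype(np.uint8)
rect(c,br,66,(260,232,276,270),(267,250),'fixedjaw')
rect(c,br,66,(244,232,261,268),(252,250),'movjaw')
rect(c,br,126,(370,240,390,275),(380,255),'thin')
a=c['img'][215:285,180:295]; b=cam('side')['img'][140:350,200:350]
o=np.zeros((570,800,3),np.uint8); a=cv2.resize(a,None,fx=3.4,fy=3.4,interpolation=2); b=cv2.resize(b,None,fx=2.7,fy=2.7,interpolation=2)
o[:a.shape[0],:a.shape[1]]=a; o[:b.shape[0],395:395+b.shape[1]]=b; cv2.imwrite('pics/g5.png',o)
E
```

```text
[ 487.72763252 -237.045172    231.02394859] [ 3.14155215e+00 -1.47458873e-04  2.50836220e-01] 14.084861581160858 [ 0.10165476 -0.75425089 -1.58375123]
fixedjaw n 369 ctr [490.4  97.2] size [32.  80.4] ang 86.9 mean [490.1  97.3] pca sizes [30.3 78.2] ang 177.3
movjaw n 358 ctr [491.  139.5] size [79.8 29.1] ang 1.1 mean [491.4 139.9] pca sizes [26.8 77.5] ang 179.4
thin n 36 ctr [ 481.1 -165.9] size [29.8 11.2] ang 14.7 mean [ 482.8 -164.8] pca sizes [ 9.  26.7] ang -170.7
```

View pics/g5.png

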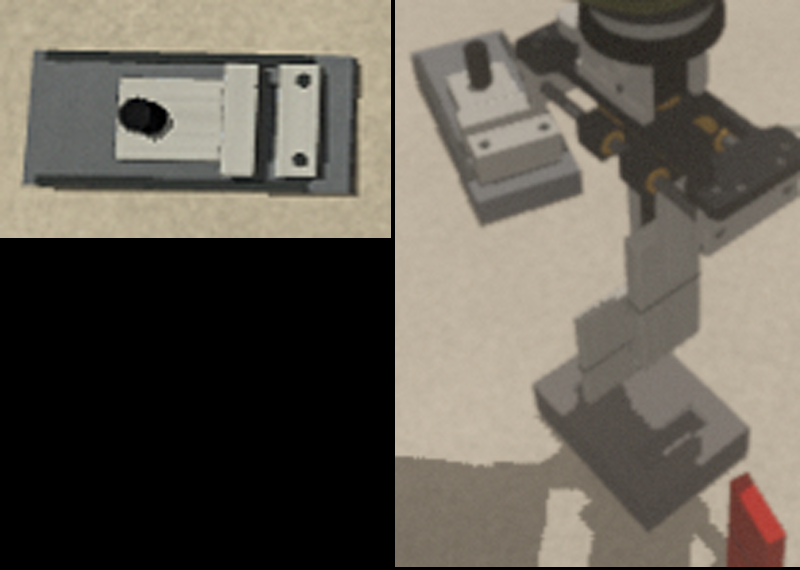

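The jaw stayed closed: its face is about 14–15 mm from the fixed jaw. The blade hangs over the free slot, so I'm lowering it in.

>>> {"op": "play_rows", "data": {
  "translation": [
    [0.0002,-0.0007,-0.03],
    [0.0002,-0.0007,-0.06],
    [0.0002,-0.0007,-0.085],
    [0.0002,-0.0007,-0.1],
    [0.0002,-0.0007,-0.105],
    [0.0002,-0.0007,-0.105],
    [0.0002,-0.0007,-0.105]
  ],
  "yaw": [0,0,0,0,0,0,0]
}}

```text
clock: 24.45
eef_pos: [488.1, -238.7, 126.8]
eef_rot: [3.141, -0.001, 0.25]
wrist_force: [-0.3, 0.4, -2.3]
finger_gap: 14.0
finger_force: 35.0
```

>>> {"op": "play_rows", "data": {
  "translation": [
    [0,0,-0.003],
    [0,0,-0.006],
    [0,0,-0.009],
    [0,0,-0.012],
    [0,0,-0.012]
  ],
  "yaw": [0,0,0,0,0]
}}

```text
clock: 25.08
eef_pos: [487.7, -238.5, 113.7]
eef_rot: [-3.141, 0.0, 0.25]
wrist_force: [-0.4, -0.1, -1.7]
finger_gap: 13.8
finger_force: 35.0
```

Foot at about 28 mm, well inside the slot (top at 36 mm), with no force. Continuing down to the floor.

>>> {"op": "play_rows", "data": {
  "translation": [
    [0,0.0006,-0.004],
    [0,0.0006,-0.008],
    [0,0.0006,-0.012],
    [0,0.0006,-0.016],
    [0,0.0006,-0.019],
    [0,0.0006,-0.021],
    [0,0.0006,-0.022],
    [0,0.0006,-0.022]
  ],
  "yaw": [0,0,0,0,0,0,0,0]
}}

```text
clock: 26.08
eef_pos: [487.8, -238.0, 92.0]
eef_rot: [3.141, -0.0, 0.25]
wrist_force: [0.4, -0.8, -2.6]
finger_gap: 13.7
finger_force: 35.0
```

>>> {"op": "play_rows", "data": {
  "translation": [
    [0,0,-0.0005],
    [0,0,-0.001],
    [0,0,-0.001]
  ],
  "yaw": [0,0,0]
}}

```text
clock: 26.45
eef_pos: [488.0, -238.1, 92.0]
eef_rot: [3.141, -0.001, 0.25]
wrist_force: [-3.7, 1.7, 10.1]
finger_gap: 13.8
finger_force: 35.0
```

On the floor at the predicted height. Releasing and retreating.

>>> {"op": "play_rows", "data": {
  "translation": [
    [0,0,0.0005],
    [0,0,0.0005],
    [0,0,0.0005],
    [0,0,0.0005],
    [0,0,0.0005]
  ],
  "yaw": [0,0,0,0,0],
  "hand": 0.5
}}

```text
clock: 27.08
eef_pos: [487.8, -237.9, 91.4]
eef_rot: [-3.142, 0.0, 0.25]
wrist_force: [0.0, 0.9, 0.1]
finger_gap: 47.2
finger_force: 0.0
```

>>> {"op": "play_rows", "data": {
  "translation": [
    [0,0,0.03],
    [0,0,0.07],
    [0,0,0.12],
    [0,0,0.12],
    [-0.06,0.05,0.12],
    [-0.11,0.1,0.12],
    [-0.11,0.15,0.12],
    [-0.11,0.2,0.12],
    [-0.11,0.2,0.12],
    [-0.11,0.2,0.12]
  ],
  "yaw": [0,0,0,0,0,0,0,0,0,0]
}}

```text
clock: 28.32
eef_pos: [377.7, -38.1, 211.0]
eef_rot: [-3.142, 0.001, 0.25]
wrist_force: [-0.6, 0.0, -0.3]
finger_gap: 47.3
finger_force: 0.0
```

```bash
python3 - <<'E'
from m import *
c=cam('top'); sat=c['img'].astype(int); g=c['img'].max(2); br=(((sat[...,2]-sat[...,0])<28)&(g>125)).astype(np.uint8)
rect(c,br,126,(395,230,422,262),(412,247),'thick')
rect(c,br,126,(370,240,390,275),(380,255),'thin')
rect(c,br,66,(244,232,261,268),(252,250),'movjaw')
s=cam('side'); print(proj(s,[[488.4,-237.9,126]]))
b=s['img'][140:380,200:360]
o=np.hstack([cv2.resize(c['img'][200:300,340:480],None,fx=3,fy=3), np.zeros((300,10,3),np.uint8)]); b=cv2.resize(b,None,fx=2.3,fy=2.3)
q=np.zeros((560,800,3),np.uint8); q[:300,:430]=o; q[:b.shape[0],430:430+b.shape[1]]=b; cv2.imwrite('pics/end.png',q)
E
```

```text
thick n 121 ctr [ 488.6 -237.4] size [51.8 15.4] ang 15.5 mean [ 488.4 -237.5] pca sizes [13.4 49.3] ang -165.4
thin n 64 ctr [ 470.5 -167.9] size [51.4  9.2] ang 14.5 mean [ 470.3 -167.9] pca sizes [ 7.6 49.8] ang -165.7
movjaw n 348 ctr [491.  139.5] size [79.8 29.1] ang 1.1 mean [491.9 139.8] pca sizes [26.4 76.7] ang 179.4
[[300.20768448 274.22004558]]
```

View pics/end.png

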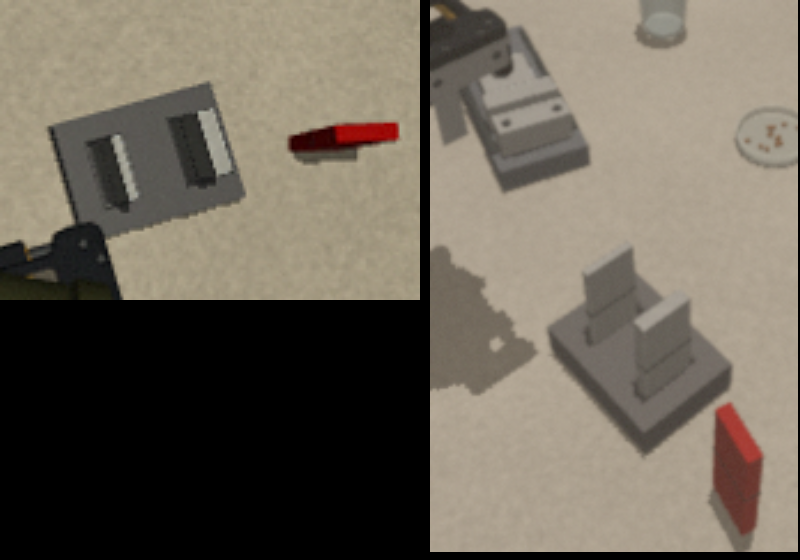

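Both blades are upright and home in the stand: the thick one's top is within 0.5 mm of where it started, and the jaw hasn't moved. Handing in.

```bash
python3 -c "
from cell import manip; print(manip.sign_off())"
```

```text
the job is handed in; nothing more can be done
None
```

The job is handed in: the thick blade set the clamp jaw and is back upright and home in its stand slot, the jaw stayed where the blade set it, and the thin blade, red look-alike and glassware weren't touched; it took about 28 s of the 70 s allowed, and sign-off returned no verdict.

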